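# Tip the brass masses out of the tilt tray

### The arm

A 6-joint arm with a two-finger parallel gripper is mounted at the origin on the work surface. World frame = base frame: x ahead of the robot, y to its left, z up, the work surface at z = 0. Lengths are in m, angles in rad, forces in N, time in s.
With the tool pointing down it reaches from about 0.325 to 0.925 m from the base axis. Payload 3.1 kg.
Tool frame: the origin (TCP) lies on the centre line of the jaws, within the pads' length; the fingertips stand manip.tips_ahead ahead of it and the grasp point (between the pads) lies 6 mm ahead of it (manip.tips_ahead is the distance from the TCP to the fingertips, in m); y points along the fingers, z is the direction in which the jaws open and shut, and the axes are right-handed (so a half turn about y gives the same grasp; the last joint's range is limited). The gripper opens to 85 mm and grips with 20 to 120 N. Pads are 22 mm wide; open, the fingers measure 114 mm over their backs; the gripper's body (76 mm by 85 mm) begins 54 mm behind the grasp point. The pads swing forward as they close: fully open they stand 13 mm farther back than shut.
Start: joints at [-1.421, 0.217, 1.613, -0, 1.311, -0.112], TCP at [0.162, -0.604, 0.256] pointing down, gripper open.
Joint ranges: [-2.75, 2.75], [-0.78, 2.1], [0.31, 2.55], [-1.13, 4.27], [0.13, 2.63], [-2.58, 2.58]. Speed limits (rad/s): [2.79, 2.79, 3.14, 3.14, 3.14, 3.14].

### API

Orientations are given as a unit quaternion [w, x, y, z].
In Python, from bench import manip, status, camera, ticket gives the robot as it stands. Calls block until the motion is done:
- manip.goto(position, orientation): joint-space move of the TCP to a pose.
- manip.move_straight(position, orientation=None, vel=0.15, f_stop=None): straight line of the TCP; orientation=None keeps the orientation; vel is the mean speed in m/s. With f_stop (N) it stops when the force on the tool has changed by that much, and returns True; else False.
- manip.move_j(angles): joint-space move.
- manip.set_gripper(opening, squeeze=None): finger opening in m; squeeze is the grip in N (None keeps the last); returns when the fingers have stopped.
- manip.hold(seconds).
- manip.inverse_kinematics(position, orientation): joint angles nearest the present ones, or None.
- status.get_state(): the state.
- camera(name): name is "side" or "top" or "wrist"; returns a dict with "color" (400x640x3 uint8, red, green, blue), "z_map" (400x640 float32, m along the optical axis (not along the pixel's ray), 0 where there is no reading), "camera_matrix" (3x3 intrinsics, pixels), "dist" ([k1, k2, p1, p2, k3] as OpenCV has them; the pictures are not rectified), "origin" and "attitude" of the camera in the world. Camera axes: x right, y down, z forward; pixel columns grow to the right and rows downward; lengths in m; the calibration is good to about 2 mm. A picture is of the moment at which its call begins.
A pose or a line that the arm cannot do raises manip.PlanningError and nothing moves.
- ticket.sign_off(): hands the job in, once; it reports no verdict.
The state is a dict: "time_s": time; "joints": joint angles; "joint_velocities": joint speeds; "tau": joint torques, N m; "eef_pos": TCP position; "eef_rot": TCP orientation; "ft_force": force on the tool from outside, world axes, zero at the start; "moment": the same for the moment, N m; "width": finger opening in m.
Only numpy, scipy, OpenCV 4.12 (cv2) and the standard library are available. Lean on these libraries where they do the work, as an engineer would, in place of code of your own. Each camera call takes 0.05 s, during which the arm holds its last target.

### The job

Two tipping trays stand on the bench. Take the one that holds the two brass masses by its red handle bar, lift it until both masses have slid down into the catch box at its hinged end, then lower the tray gently back onto its rest and let go. Leave the tray with the dark lead masses down.

Things in the scene. Friction and masses are not known exactly. Their poses are not given: they have to be found in the camera images.
- tray_brass (a joint): Hinge of the tray with the brass masses, rad: 0 = level on its rest, grows as the handle edge is lifted, stop at 1.0; it falls back if let go. Masses start to slide at 0.2 to 0.4, at 0.7 they run out in under a second. Polished aluminium tray, 0.3 kg, 140 x 112 mm, 20 mm walls on three sides, open at the hinged end over the catch box. Both trays and stands look alike; only contents differ.
- handle_brass (a point): Middle of that tray's red handle bar: round, 10 mm thick, 80 mm long along this y, held at its ends by thin arms; 31 mm outside the end wall, 25 mm above the wall tops, 109 mm above the bench when down, free below. x points to the hinge, z up when down; the frame tilts with the tray. Pinched across (fingers closing along x), the bar can turn between the fingers.
- hinge_brass (a point): Middle of that tray's hinge line (along y), 64 mm above the bench, at the open end; the frame tilts with the tray. The bar lies at x = -165, z = +45 mm in this frame, 171 mm from the hinge line. Lifting turns the tray about +y: the bar rises and moves towards the hinge. The tray floor's top is 2 mm above the hinge line.
- box_brass (a point): Centre of the inner floor of the catch box at the hinged end of the same stand (grey, fixed to the bench), 7.5 mm above the bench; inside 130 mm along x and 130 mm along y. Its near wall is 44 mm high, under the tray's lip, its far wall 85 mm and its sides 64 mm. x points away from the handle.
- brass_1: Brass disc mass, 32 mm in diameter, 16 mm high, about 110 g, standing in the tray; origin at the centre of its underside, z along its axis.
- brass_2: The second brass mass, the same as brass_1.
- tray_lead (a joint): Hinge of the other, equal tray, which holds two dark grey lead masses: 0 = down. It is to stay down.

How it is judged:
On the way:
1. both brass masses lie in the catch box while their tray is still raised (over 0.2 rad) (x of brass_1 in the frame of box_brass between -0.066 and 0.066 m and y of brass_1 in the frame of box_brass between -0.066 and 0.066 m and z of brass_1 in the frame of box_brass between -0.01 and 0.045 m and x of brass_2 in the frame of box_brass between -0.066 and 0.066 m and y of brass_2 in the frame of box_brass between -0.066 and 0.066 m and z of brass_2 in the frame of box_brass between -0.01 and 0.045 m and value of joint tray_brass above 0.2 rad), for 0.1 s.
At the end, for the whole second after the job is handed in: Both brass masses lie at rest inside the catch box of their stand (within its 130 x 130 mm inside, undersides' centres less than 45 mm over its floor), the brass tray is back down on its rest (within 0.06 rad) and still, and the lead tray is down (within 0.06 rad) (x of brass_1 in the frame of box_brass between -0.066 and 0.066 m and y of brass_1 in the frame of box_brass between -0.066 and 0.066 m and z of brass_1 in the frame of box_brass between -0.01 and 0.045 m and x of brass_2 in the frame of box_brass between -0.066 and 0.066 m and y of brass_2 in the frame of box_brass between -0.066 and 0.066 m and z of brass_2 in the frame of box_brass between -0.01 and 0.045 m and value of joint each of tray_brass, tray_lead below 0.06 rad and velocity of joint tray_brass between -0.1 and 0.1 rad/s and linear speed of each of brass_1, brass_2 below 0.05 m/s); the robot touches nothing.
It fails at once if the brass tray is dropped: it falls faster than 2.5 rad/s (about 0.4 m/s at the handle) (velocity of joint tray_brass below -2.5 rad/s).
It fails at once if the lead tray is lifted (over 0.12 rad) (value of joint tray_lead above 0.12 rad).
It also fails if it takes over 40 s, if anything falls off the work surface, if the arm or the gripper's body presses on something with over 40 N, if the wrist force passes 120 N, or if a joint passes its speed limit or range.

## Working session

There is one attempt and no reset: what is moved stays moved. The work goes in short steps, each a Python script; the robot and the scene stay as the last script left them, time stands still between calls to the robot, and variables do not carry over. Pictures are saved under pics/ and viewed, and the job is handed in when it is done.

```bash
mkdir -p pics; ls
python3 - <<'E'
from bench import manip,status,camera
import cv2,numpy as np
print(status.get_state(), manip.tips_ahead)
for n in ["side","top","wrist"]:
    c=camera(n); cv2.imwrite(f"pics/{n}0.png",c["color"][:,:,::-1]); np.savez(f"{n}0.npz",**c)
    print(n,c["camera_matrix"],c["dist"],c["origin"],c["attitude"])
E
```

```text
pics
{'time_s': 0.0, 'joints': array([-1.42119242e+00,  2.17784017e-01,  1.61496206e+00, -3.45058266e-05,
        1.31127813e+00, -1.12182517e-01]), 'joint_velocities': array([-0.00031687, -0.00110329, -0.00197568, -0.00140304,  0.00046391,
       -0.00044389]), 'tau': array([-1.56681006e-03, -3.96846414e+01, -3.03854585e+01, -3.23475788e-04,
        9.79197328e-03, -1.00577671e-05]), 'eef_pos': array([ 0.16166203, -0.60293686,  0.25493508]), 'eef_rot': array([ 0.09226659, -0.09232233,  0.70191637, -0.70019774]), 'ft_force': array([-0.52507772, -0.06488568,  0.18632032]), 'moment': array([ 0.00510996,  0.02460864, -0.01417565]), 'width': 0.08509872530491908} 0.025
side [[413.76118506   0.         320.02015182]
 [  0.         413.76118506 199.44991883]
 [  0.           0.           1.        ]] [0.00061925 0.         0.         0.         0.        ] [ 0.34262896 -0.39904031  0.63795121] [-0.32414475  0.90945125 -0.2422684   0.09557524]
top [[430.41787173   0.         316.0274928 ]
 [  0.         430.41787173 195.7573282 ]
 [  0.           0.           1.        ]] [-0.07187647  0.          0.          0.          0.        ] [ 0.44745747 -0.02076094  0.85389649] [ 0.07192512 -0.69498629  0.71235023 -0.06616638]
wrist [[316.53558224   0.         323.19164694]
 [  0.         316.53558224 198.76560704]
 [  0.           0.           1.        ]] [0.01471348 0.         0.         0.         0.        ] [ 0.24084143 -0.58143282  0.37208232] [ 0.12563448  0.78314547 -0.6010603  -0.09811048]
```

View images.

View pics/top0.png

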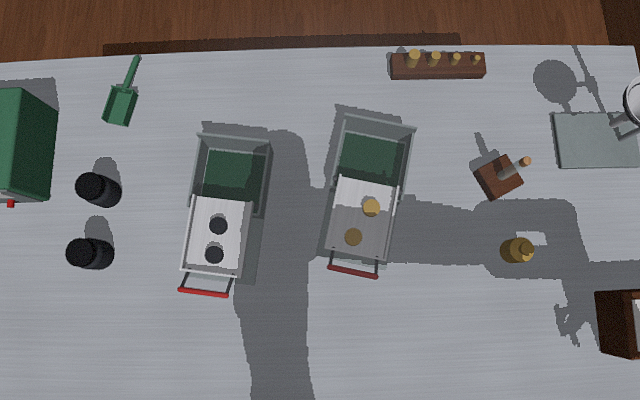

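View pics/side0.png

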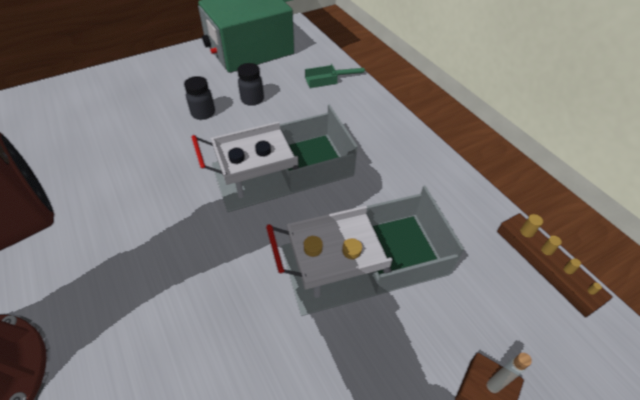

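The top view shows the brass tray on the right: its red bar runs from about (328,267) to (378,276), and the masses are at (353,237) and (371,207). The lead tray is on the left, with its bar at (180,290)-(228,295). In the side view the brass bar runs from (270,227) to (281,271).

```bash
cat > h.py <<'E'
import numpy as np,cv2
from scipy.spatial.transform import Rotation as R
def rot(q): return R.from_quat([q[1],q[2],q[3],q[0]]).as_matrix()
def quat(M):
    q=R.from_matrix(M).as_quat(); return np.array([q[3],q[0],q[1],q[2]])
def rays(c,uv):
    p=cv2.undistortPoints(np.array(uv,float).reshape(-1,1,2),c["camera_matrix"],c["dist"]).reshape(-1,2)
    return np.c_[p,np.ones(len(p))]@rot(c["attitude"]).T
def plane(c,uv,z):
    d=rays(c,uv); o=np.array(c["origin"]); return o+d*((z-o[2])/d[:,2])[:,None]
def tri(c1,u1,c2,u2):
    d1=rays(c1,[u1])[0];d2=rays(c2,[u2])[0];A=np.c_[d1,-d2]
    s=np.linalg.lstsq(A,c2["origin"]-c1["origin"],rcond=None)[0]
    a=c1["origin"]+d1*s[0];b=c2["origin"]+d2*s[1];return (a+b)/2,np.linalg.norm(a-b)
def red(c,box):
    h=cv2.cvtColor(np.ascontiguousarray(c["color"]),cv2.COLOR_RGB2HSV)
    m=(((h[...,0]<8)|(h[...,0]>172))&(h[...,1]>130)&(h[...,2]>50)).astype(np.uint8)
    k=np.zeros_like(m);x0,x1,y0,y1=box;k[y0:y1,x0:x1]=m[y0:y1,x0:x1]
    n,l,s,_=cv2.connectedComponentsWithStats(k); i=1+np.argmax(s[1:,4])
    v,u=np.nonzero(l==i);P=np.c_[u,v].astype(float);mu=P.mean(0)
    w=np.linalg.svd(P-mu,full_matrices=False)[2][0]; w=w*np.sign(w[np.argmax(abs(w))]); t=(P-mu)@w
    return mu,mu+w*t.min(),mu+w*t.max(),s[i,4]
E
python3 - <<'E'
from h import *
from bench import status
T=np.load("top0.npz");S=np.load("side0.npz")
a=red(T,(315,395,250,290));b=red(S,(260,295,215,285));print(a,b)
P=plane(T,a[:3],.109);Q=plane(S,b[:3],.109);print(P,Q)
for P in(P,Q):print("len",np.linalg.norm(P[1]-P[2]),"yaw of bar normal",np.arctan2(*(P[2]-P[1])[[1,0]]))
for i,j in((0,0),(1,1),(2,2)):print(tri(T,a[i],S,b[j]))
# tray walls/box: z-map check of hinge direction: brass centres
print(plane(T,[[353,237],[371,207]],.08), plane(T,[[371,166]],.0075))
print(rot(status.get_state()["eef_rot"]).round(3))
L=red(T,(170,240,280,305));print("lead",plane(T,L[:3],.109))
E
```

```text
(array([342.83898305, 269.94067797]), array([327.67442383, 266.39082259]), array([361.17932412, 274.2339487 ]), np.int32(118)) (array([274.41630901, 247.4248927 ]), array([268.22291642, 224.66718955]), array([281.09710684, 271.97357287]), np.int32(233))
[[ 0.46473172 -0.05918033  0.109     ]
 [ 0.47139176 -0.03344323  0.109     ]
 [ 0.45666992 -0.09022046  0.109     ]] [[ 0.46233914 -0.07392633  0.109     ]
 [ 0.4725929  -0.03105226  0.109     ]
 [ 0.45218145 -0.11640025  0.109     ]]
len 0.058654808076487715 yaw of bar normal -1.8245003301843845
len 0.08775481399623913 yaw of bar normal -1.8055428431673894
(array([ 0.46618713, -0.06057311,  0.08771395]), np.float64(0.0020105648429999253))
(array([ 0.47150058, -0.03344976,  0.11253359]), np.float64(0.00046398777211348113))
(array([ 0.45882245, -0.09448216,  0.06887402]), np.float64(0.0034692919938045567))
[[ 0.52352296 -0.08097918  0.08      ]
 [ 0.57739555 -0.11597038  0.08      ]] [[ 0.67401297 -0.12901734  0.0075    ]]
[[-0.966 -0.     0.259]
 [-0.259  0.002 -0.966]
 [-0.    -1.    -0.002]]
lead [[0.43246435 0.18091664 0.109     ]
 [0.43869233 0.22433058 0.109     ]
 [0.42614148 0.13752404 0.109     ]]
```

View pics/wrist0.png

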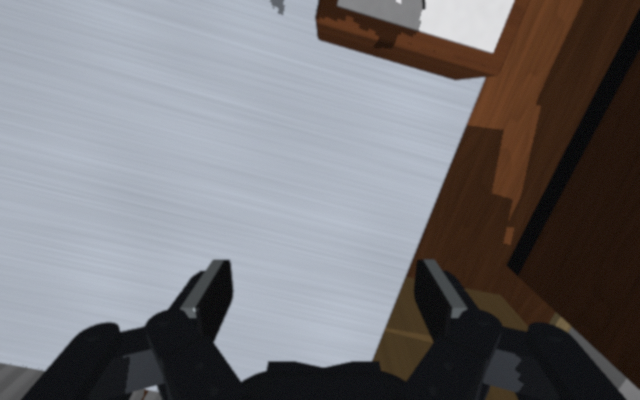

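```bash
sed -i 's/\[...,2\]>50/[...,2]>25/; s/1\]>130/1]>110/' h.py
python3 - <<'E'
from h import *
T=np.load("top0.npz");S=np.load("side0.npz")
for c,b in((T,(315,395,250,290)),(S,(255,295,215,285))):
    a=red(c,b);P=plane(c,a[:3],.109);d=P[2]-P[1];print(a,P,np.linalg.norm(d),np.arctan2(d[1],d[0])+np.pi/2,(P[1]+P[2])/2)
E
```

```text
(array([352.25490196, 271.50980392]), array([326.93394791, 266.32241702]), array([377.08273147, 276.59616668]), np.int32(255)) [[ 0.46166641 -0.07516734  0.109     ]
 [ 0.47153894 -0.03217957  0.109     ]
 [ 0.45195685 -0.1171863   0.109     ]] 0.08723303641206184 -0.22640958184447957 [ 0.4617479  -0.07468294  0.109     ]
(array([274.42570281, 247.45783133]), array([268.16673812, 224.67940833]), array([281.15741724, 271.95674551]), np.int32(249)) [[ 0.46232547 -0.07398616  0.109     ]
 [ 0.47250585 -0.0310303   0.109     ]
 [ 0.45226949 -0.11641866  0.109     ]] 0.0877535385614761 -0.23269891662311415 [ 0.46238767 -0.07372448  0.109     ]
```

```bash
cat >> h.py <<'E'
YAW=-0.23; BAR=np.array([.462,-.0743,.109]); XD=np.array([np.cos(YAW),np.sin(YAW),0])
def ori(s,tilt=0):
    z=s*XD; y=np.array([0,0,-1.]); M=np.c_[np.cross(y,z),y,z]
    ax=np.array([-np.sin(YAW),np.cos(YAW),0]); return quat(R.from_rotvec(tilt*ax).as_matrix()@M)
def barpos(th,bar=BAR):
    H=bar+.165*XD-np.array([0,0,.045]); c,s=np.cos(th),np.sin(th)
    return H+XD*(-.165*c+.045*s)+np.array([0,0,.165*s+.045*c])
E
python3 - <<'E'
from h import *
from bench import manip,status,camera
for s in(1,-1):
  for th in(0,.8): print(s,th,manip.inverse_kinematics(barpos(th)+[0,0,.006],ori(s)))
up=BAR+[0,0,.15]
best=min((1,-1),key=lambda s:(lambda j:9e9 if j is None else abs(j[5]))(manip.inverse_kinematics(up,ori(s))))
print("s",best)
manip.goto(up,ori(best)); manip.set_gripper(.055,30)
manip.move_straight(BAR+[0,0,.055],vel=.1)
for n in("wrist","side"):
    c=camera(n);cv2.imwrite(f"pics/{n}1.png",c["color"][:,:,::-1])
st=status.get_state();print(st["time_s"],st["eef_pos"],st["width"],st["ft_force"])
np.savez("wrist1.npz",**camera("wrist"))
E
```

```text
1 0 [-3.09613741e-01  5.95400225e-02  2.08343313e+00 -4.44089210e-16
  9.98619499e-01 -7.96137406e-02]
1 0.8 [-2.97604462e-01  9.29681292e-02  1.82546325e+00 -4.44089210e-16
  1.22316128e+00 -6.76044622e-02]
-1 0 None
-1 0.8 None
s 1
3.9333 [ 0.46275747 -0.07454761  0.16497156] 0.0550737284119372 [0.27160216 0.28191105 0.29352656]
```

View pics/wrist1.png

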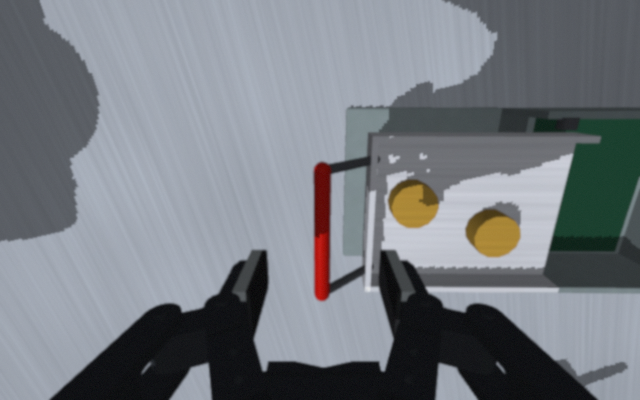

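View pics/side1.png

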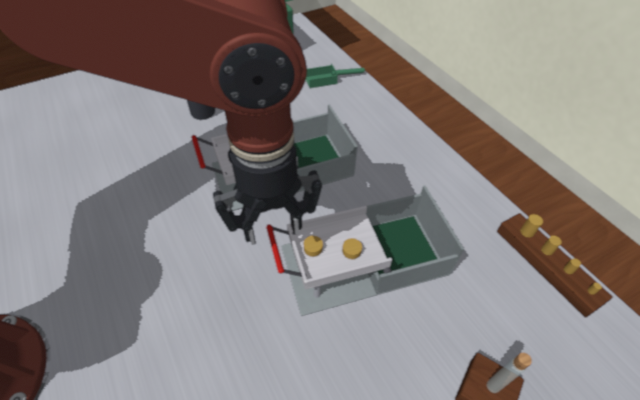

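The wrist view shows the bar vertical at column 322 (rows 163-300), centred between the fingers (250 and 397). Both masses are in this tray, at (414,203) and (494,233). I'll descend and grip.

Run:
```python
from h import *
from bench import manip,status,camera
c=np.load("wrist1.npz");a=red(c,(300,345,150,310));P=plane(c,a[:3],.109);d=P[2]-P[1];print((P[1]+P[2])/2,np.linalg.norm(d),np.arctan2(d[1],d[0]))
print(manip.move_straight(BAR+[0,0,.006],vel=.06,f_stop=8))
st=status.get_state();print(st["eef_pos"],st["ft_force"])
manip.set_gripper(0,40)
st=status.get_state();print(st["time_s"],st["eef_pos"],st["width"],st["ft_force"],st["moment"])
for n in("wrist","side"):
    c=camera(n);cv2.imwrite(f"pics/{n}2.png",c["color"][:,:,::-1])
```

```text
[ 0.46274397 -0.07325959  0.109     ] 0.0887177539866751 -1.8097699548438353
False
[ 0.46236819 -0.07443734  0.11531361] [0.34528114 0.53529904 0.44424591]
5.4333 [ 0.46194224 -0.0743034   0.11539508] 0.00855828163011862 [-1.88875225 -0.10609985  4.34131044] [ 0.07276519  0.24304094 -0.02501498]
```

View pics/wrist2.png

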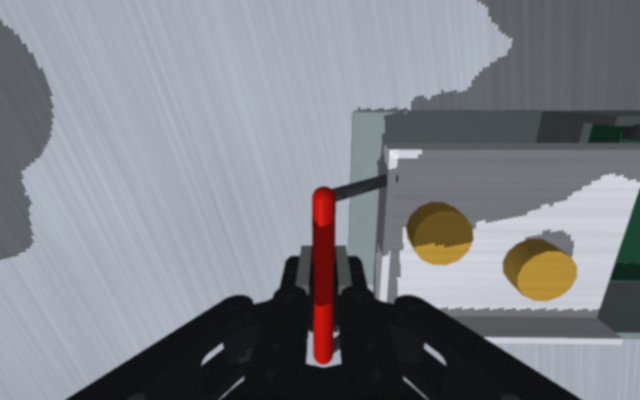

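Bar is held mid-pad at (323,270). Now a small test lift.

Run:
```python
from h import *
from bench import manip,status,camera
manip.set_gripper(0,60)
p0=status.get_state()["eef_pos"]
for th in(.05,.1,.15):
    manip.move_straight(barpos(th)+[0,0,.006],vel=.05)
    st=status.get_state();print(th,st["time_s"],st["eef_pos"],st["width"],st["ft_force"].round(1),st["moment"].round(2))
for n in("wrist","side"):
    c=camera(n);cv2.imwrite(f"pics/{n}3.png",c["color"][:,:,::-1])
```

```text
0.05 6.075 [ 0.46397123 -0.07477223  0.12274621] 0.008007878072910047 [-0.8 -1.1 -3.5] [-0.01  0.18 -0.03]
0.1 6.4 [ 0.46678136 -0.07547507  0.13116872] 0.008191207102305816 [-0.5  0.1 -4.1] [-0.04  0.37 -0.08]
0.15 6.725 [ 0.47000757 -0.07619145  0.13960034] 0.007681639089444972 [-4.5 -0.7 -1.2] [-0.02  0.64 -0.11]
```

View pics/side3.png

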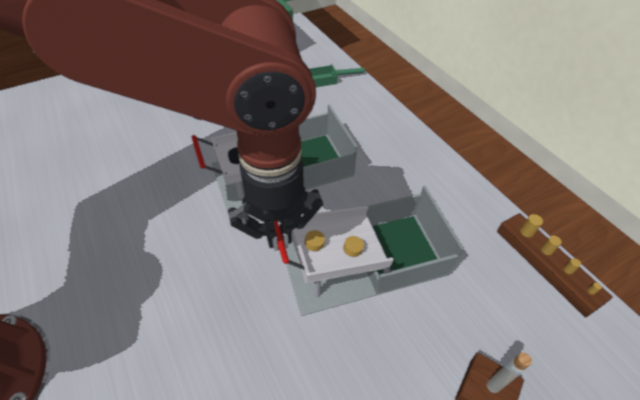

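View pics/wrist3.png

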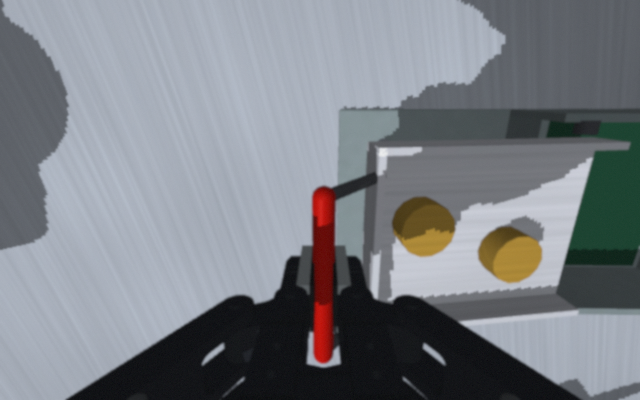

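The tray follows the grip: in the side view the bar at (282,245) is raised and the masses haven't moved relative to the tray. I'll carry on lifting along the arc.

Run:
```python
from h import *
from bench import manip,status,camera
for th in(.22,.29,.36,.43,.5,.57,.64,.71):
    manip.move_straight(barpos(th)+[0,0,.006],vel=.05)
    st=status.get_state();print(th,st["time_s"],st["eef_pos"].round(4),round(st["width"],4),st["ft_force"].round(1),st["moment"].round(2))
manip.hold(.8)
for n in("wrist","side","top"):
    c=camera(n);cv2.imwrite(f"pics/{n}4.png",c["color"][:,:,::-1]);np.savez(f"{n}4.npz",**c)
print(status.get_state()["time_s"])
```

```text
0.22 7.2167 [ 0.4749 -0.0774  0.1502] 0.0077 [-4.9 -0.8 -2.2] [ 0.04  0.97 -0.01]
0.29 7.6083 [ 0.4809 -0.0788  0.1615] 0.0078 [-7.3 -0.3  1.9] [ 0.08  1.34 -0.02]
0.36 8.0 [ 0.4871 -0.0802  0.1711] 0.0078 [-6.5 -0.7 -0.7] [ 0.04  1.48 -0.04]
0.43 8.3917 [ 0.4946 -0.082   0.1815] 0.0082 [-9.2  0.7  4.5] [ 0.12  1.58 -0.04]
0.5 8.7833 [ 0.5027 -0.084   0.1913] 0.0077 [-10.7  -0.1   7.3] [ 0.18  1.68 -0.01]
0.57 9.175 [ 0.5108 -0.0859  0.1994] 0.0079 [-10.2   0.3   6.3] [ 0.11  1.9  -0.01]
0.64 9.5667 [ 0.5204 -0.0882  0.2081] 0.0079 [-10.    0.7   8.2] [ 0.15  1.89 -0.04]
0.71 9.9583 [ 0.5307 -0.0906  0.2161] 0.0076 [-9.   0.9 10.3] [ 0.17  1.67 -0.03]
10.9083
```

View pics/side4.png

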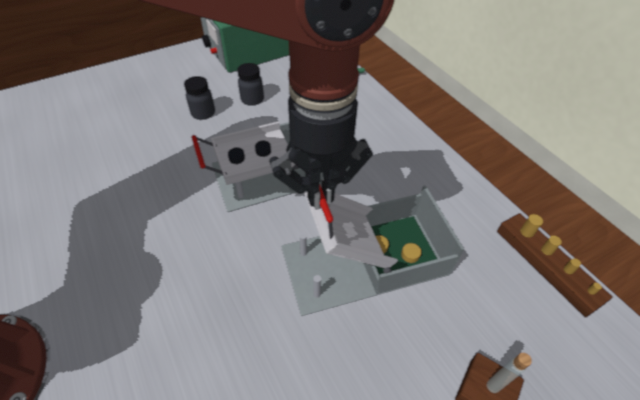

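View pics/top4.png

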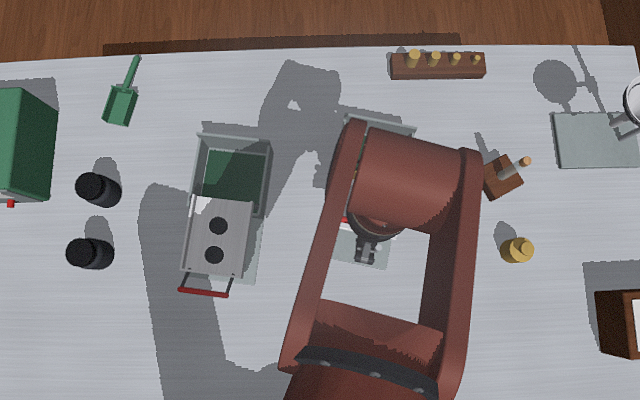

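View pics/wrist4.png

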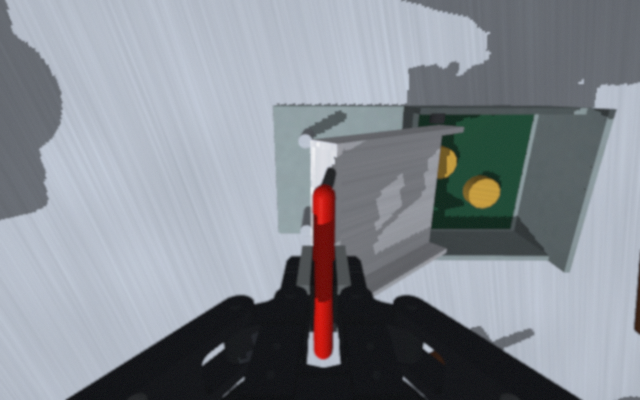

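The tray is empty. In the wrist view both masses are over the box floor, at (482,192) and (447,163), the second partly hidden by the lip. I'll check their heights from depth.

Run:
```python
from h import *
def look(c,tag):
    h=cv2.cvtColor(np.ascontiguousarray(c["color"]),cv2.COLOR_RGB2HSV)
    m=((h[...,0]>12)&(h[...,0]<32)&(h[...,1]>120)&(h[...,2]>50)).astype(np.uint8)
    n,l,s,ct=cv2.connectedComponentsWithStats(m)
    H=BAR+.165*XD-np.array([0,0,.045]); B=H+XD*.0
    YD=np.array([-XD[1],XD[0],0])
    for i in range(1,n):
        if s[i,4]<40: continue
        v,u=np.nonzero(l==i); z=c["z_map"][v,u]; k=z>0
        r=rays(c,np.c_[u,v][k]); W=c["origin"]+r*z[k][:,None]
        W=np.c_[(W-H)@XD,(W-H)@YD,W[:,2]]
        if abs(W.mean(0)[1])<.15 and abs(W.mean(0)[0])<.25: print(tag,ct[i].round(),s[i,4],"rel hinge min",W.min(0).round(3),"med",np.median(W,0).round(3),"max",W.max(0).round(3))
for n in("wrist","side"): look(np.load(n+"4.npz"),n)
c=np.load("wrist4.npz")
H=BAR+.165*XD-np.array([0,0,.045]);YD=np.array([-XD[1],XD[0],0])
for uv in[(525,170),(515,220),(590,115),(440,115)]:
    W=c["origin"]+rays(c,[uv])[0]*c["z_map"][uv[1],uv[0]];print(uv,(W-H)@XD,(W-H)@YD,W[2])
```

```text
wrist [447. 162.] 450 rel hinge min [ 0.022 -0.004  0.006] med [0.03  0.016 0.021] max [0.045 0.032 0.023]
wrist [481. 191.] 933 rel hinge min [ 0.055 -0.036  0.005] med [ 0.069 -0.014  0.021] max [0.097 0.    0.024]
side [383. 243.] 122 rel hinge min [ 0.023 -0.002  0.006] med [0.029 0.013 0.022] max [0.046 0.038 0.025]
side [411. 252.] 293 rel hinge min [ 0.056 -0.033  0.006] med [ 0.069 -0.02   0.022] max [0.088 0.006 0.026]
(525, 170) 0.11840072820066373 0.0050305540995189205 0.00654205959253551
(515, 220) 0.11899092074051917 -0.051704706479146684 0.006170560171249118
(590, 115) 0.12034507890753043 0.06459346068648672 0.0686391545402329
(440, 115) 0.000970157804528641 0.06514636168878661 0.06789284631327186
```

Both discs lie flat on the box floor, with tops at about 22-23 mm. Next: lower the tray, release and retreat.

Run:
```python
from h import *
from bench import manip,status,camera
for th in(.64,.57,.5,.43,.36,.29,.22,.15,.1,.06,.03):
    manip.move_straight(barpos(th)+[0,0,.006],vel=.05)
    st=status.get_state()
print(st["time_s"],st["eef_pos"],st["ft_force"].round(1),st["moment"].round(2))
print(manip.move_straight(barpos(0)+[0,0,.006],vel=.02,f_stop=12))
manip.hold(.3)
st=status.get_state();print(st["time_s"],st["eef_pos"],st["ft_force"].round(1),st["moment"].round(2))
for n in("wrist","side"):
    c=camera(n);cv2.imwrite(f"pics/{n}5.png",c["color"][:,:,::-1]);np.savez(f"{n}5.npz",**c)
```

```text
14.9 [ 0.46351394 -0.07463333  0.12100406] [-8.1  1.1  3. ] [ 0.09  1.01 -0.05]
False
15.6083 [ 0.46222465 -0.0743235   0.11630418] [-9.4  0.8  2.5] [ 0.02  0.98 -0.08]
```

View pics/side5.png

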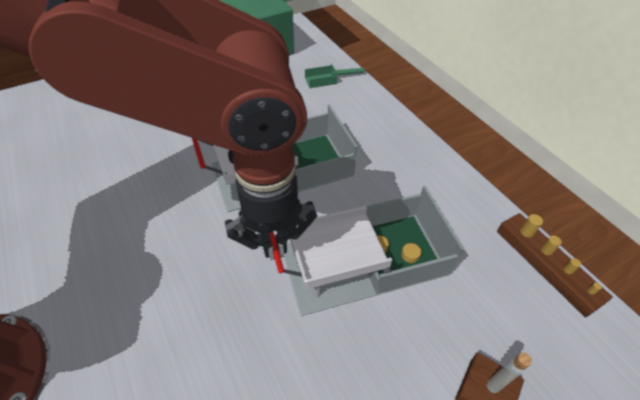

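The tray looks nearly level, with the bar at (277,253). I'll press down gently until it's clearly seated before opening.

Run:
```python
from h import *
from bench import manip,status,camera
p=barpos(0)
print(manip.move_straight(p+[0,0,-.001],vel=.01,f_stop=12))
st=status.get_state();print(st["time_s"],st["eef_pos"],st["ft_force"].round(1),st["moment"].round(2))
manip.set_gripper(.02,20); manip.hold(.2);st=status.get_state();print(st["width"],st["ft_force"].round(1))
c=camera("side");cv2.imwrite("pics/side6.png",c["color"][:,:,::-1])
manip.set_gripper(.05)
e=status.get_state()["eef_pos"];print(e)
manip.move_straight(e+[0,0,.06],vel=.06)
manip.move_straight(e+[0,0,.2],vel=.15)
for n in("wrist","side"):
    c=camera(n);cv2.imwrite(f"pics/{n}7.png",c["color"][:,:,::-1]);np.savez(f"{n}7.npz",**c)
    b=(255,295,215,285) if n=="side" else (200,400,100,330)
    a=red(c,b);print(n,a,plane(c,a[:3],.109))
st=status.get_state();print(st["time_s"],st["ft_force"].round(1))
```

```text
True
16.0417 [ 0.46207541 -0.07430755  0.11599915] [-1.4 -0.5  4.6] [-0.04 -0.05 -0.04]
0.02002419659257082 [1.1 0.8 0.8]
[ 0.4568267  -0.07309794  0.11203336]
wrist (array([331.81385281, 173.1024531 ]), array([332.27957094, 132.99163525]), array([331.32707564, 215.02701918]), np.int32(693)) [[ 0.46327906 -0.07009693  0.109     ]
 [ 0.47268428 -0.03041352  0.109     ]
 [ 0.45257603 -0.11523658  0.109     ]]
side (array([274.63909774, 248.83834586]), array([268.11691042, 224.69823261]), array([280.97196825, 272.27775411]), np.int32(266)) [[ 0.46151845 -0.07635357  0.109     ]
 [ 0.47242193 -0.03102483  0.109     ]
 [ 0.45180038 -0.11675573  0.109     ]]
19.3 [-0.2  0.7  0.2]
```

View pics/side7.png

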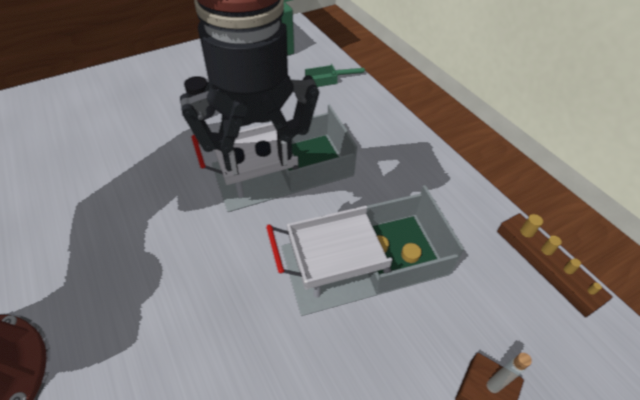

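View pics/wrist7.png

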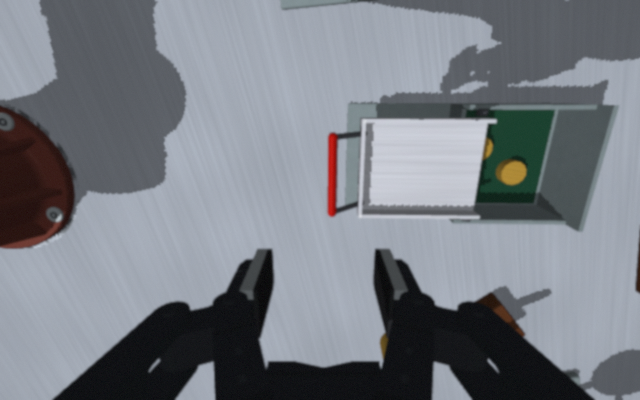

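The bar is back at its starting pixels in the side view ((268,225)-(281,272)). The tray is empty and level, both masses are in the box, the lead tray is down and the arm is clear.

```bash
python3 -c "
from bench import ticket,status
ticket.sign_off();print(status.get_state()['time_s'])"
```

```text
the job is handed in; nothing more can be done
the job is handed in; nothing more can be done
```

I tipped the brass tray, lowered it back onto its rest and let go. I signed off about 19 s into the 40 s limit; sign-off gives no verdict. I lifted it by its red bar along the hinge arc to about 0.71 rad and held it there until both masses had slid out.

- **Masses:** with the tray still raised, depth readings from the wrist and side cameras put both discs flat on the catch-box floor. Their tops were at about 22 mm, within the box walls. After release I checked only by eye: both were still in the box, one partly hidden by the tray lip.
- **Brass tray:** after release the bar's ends were back within 1 pixel of where they started in the side view, and the tray looked level.
- **Lead tray:** I never touched it. It was down in the last side picture, where the gripper partly covers it.
- **Forces:** wrist force read about 14 N at most at the steps I logged. It was near zero once the arm had backed off.
- **Seating:** the grip came down about 1 mm higher than planned. I pressed down gently until it stopped before opening, and opening the fingers caused no visible drop.
- **One disagreement:** after release the wrist camera placed the bar's middle about 6 mm from the side camera's estimate along the bar. The two bar outlines were partly shadowed, so I relied on the before-and-after side view.

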